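# Dry-fit a half-lapped cabinet door frame on its assembly board

## Robot

A 6-joint arm with a two-finger parallel gripper is mounted at the origin on a cart in front of the work surface, level with it; the furniture and walls round the work are solid. World frame = base frame: x ahead of the robot, y to its left, z up, the work surface at z = 0. Lengths are in m, angles in rad, forces in N, time in s.
With the tool pointing down it reaches from about 0.4 to 0.925 m from the base axis. Payload 12.5 kg.
Tool frame: the origin (TCP) lies midway between the tips of the shut fingers; the grasp point (between the pads) lies 19 mm behind it (tcp_to_grasp is the distance from the TCP to the grasp point, in m); z points along the fingers, y is the line along which they close (so a half turn about z gives the same grasp; the last joint's range is limited). The gripper opens to 95 mm and grips with 3 to 60 N. Pads are 20 mm wide; open, the fingers measure 119 mm over their backs; the gripper's body (75 mm by 180 mm) begins 59 mm behind the grasp point.
Start: joints at [-0.106, 0.491, 1.559, -0, 1.092, -0.106], TCP at [0.625, 0, 0.215] pointing down, gripper open.
Joint ranges: [-3.1, 3.1], [-0.84, 2.19], [0.05, 2.79], [-1.13, 4.28], [0.06, 2.93], [-2.69, 2.69]. Speed limits (rad/s): [2.22, 2.22, 2.79, 3.14, 3.14, 3.14].

## Interface

Orientations are given as a rotation vector (axis times angle).
In Python, from bench import * gives the robot as it stands.
- The arm moves only by the tool drive_tool, never from a script. Its arguments are lists of equal length, an entry for each row: "slide": the shift along the tool's x, y, z normalised to -1 to 1, where 1 is 0.5 m, a list of three; "yaw": the turn about the tool's z normalised to -1 to 1, where 1 is pi rad; "gripper": the opening in per cent of the stroke, from 0 (shut) to 100 (fully open). In form: {"slide": [[tx, ty, tz], ...], "yaw": [yaw, ...], "gripper": [gripper, ...]}. A call has 1 to 5 rows; each row shifts and turns the commanded pose from where the row before left it, along the tool's axes as they then stand; what a row does not reach is not made up. A row lasts 1/10 s, in which the tool goes at most 50 mm and 8.59 degrees, less where a joint would pass 70% of its speed; a pose out of reach is approached as far as the arm can. A call with a number of a shift or a turn outside -1 to 1 is refused whole. A call with a gripper value outside its range is refused whole. The fingers move at their own pace and stop on an object; "newtons" is the grip in N (left out, the last holds). Time passes only in rows, so rows that do not move let the fingers close. It gives the time, the measured TCP pose, the force, the opening and the grip force at its end, in the units of the state.
- get_obs(): the state, without advancing time (a new reading comes with each control period).
- read_camera(name): name is "scene" or "side" or "wrist"; returns the picture (384x512x3 uint8, red, green, blue); there is no depth.
- calibration(name): a dict with "camera_matrix" (3x3 intrinsics, pixels), "world_to_cam" (4x4, takes a point from world to camera coordinates). Camera axes: x right, y down, z forward; pixel columns grow to the right and rows downward; lengths in m; the calibration is good to about 2 mm. A picture is of the moment at which its call begins: read the wrist's pose just before it. calibration takes no time and is no camera call; for the wrist camera it gives the pose at the moment of the call.
- finish_job(): hands the job in; it is judged then, once.
The state is a dict: "clock": time; "q": joint angles; "joint_velocities": joint speeds; "tau": joint torques, N m; "ee_pos": TCP position; "tcp_rot": TCP orientation; "wrist_force": force on the tool from outside, world axes, zero at the start; "wrist_torque": the same for the moment, N m; "opening": opening from 0.0 (shut) to 1.0 (fully open); "finger_force": force on a finger pad.
Only numpy, scipy, OpenCV 4.12 (cv2) and the standard library are available. Lean on these libraries where they do the work, as an engineer would, in place of code of your own. Each camera call takes 0.05 s, during which the arm holds its last target. There are 200 camera calls.

## Task

Dry-fit the small cabinet door frame face up on the assembly board: the narrow top rail goes between the pins at the end of the board with the hanging hole and the wide bottom rail between the pins at the other end, then the stile with the round black pull goes down over the rail ends on the left (looking with the hole end away from you) and the stile with the two black hinges on the right, hinges outward, so that the pencilled triangle closes, its point towards the hole. All four pieces must be fully home between the pins with the half-lap joints closed and the faces flush; leave the tape measure, the try square and the pencil beside the board where they are.

Things in the scene. Friction and masses are not known exactly. Their poses are not given: they have to be found in the camera images.
- board_top (a point): Grey assembly board, fixed, 250x200x18 mm. Point on its top, mid finished frame; x to the end with the 30 mm hanging hole (at x=+117 mm), y left, z up. Homes (x, y in mm; centres 12 mm up; piece axes along the board's): top rail 69,0; bottom rail -63,0; pull stile 0,59; hinge stile 0,-59. Round-headed dark pins 8 mm thick, 30 or 13 mm tall, beside each home give 1 to 1.25 mm play each way.
- top_rail_centre (a point): Centre (half-way up) of the loose top rail: pale wood, 32 mm wide (x), 150 long (y), 24 thick, z up. 34.5 mm of each end is halved away on top, leaving tongues 11.5 mm thick. Pencilled V on its face, its point to +x; on the board it points to the hole end (piece x along board x). Grip across the width at the middle. About 0.1 kg.
- bottom_rail_centre (a point): Centre (half-way up) of the loose bottom rail: like the top rail but 44 mm wide (x), 150 long (y), 24 thick, z up, with a pencil line along its face. Same notched ends. A half turn makes no difference. Grip across the width at the middle. About 0.1 kg.
- pull_stile_centre (a point): Centre (half-way up) of the loose left stile: pale wood, 170 mm long (x, to its top end), 32 wide (y), 24 thick, face up; round black pull, 25 mm, 40 mm from the centre to the top end. Halved away underneath 33.5 mm at top, 45.5 mm at bottom end; the full-depth 91 mm between drops between the rails with 3 mm play, so goes home only after both. Grip across the width near the middle. About 0.1 kg.
- hinge_stile_centre (a point): Centre (half-way up) of the loose right stile: size, axes, end notches and weight as the pull stile. Two black hinges, 30 mm long, on its outer (-y) edge, 42 mm to the top end (+x) and 36 mm to the bottom end of the centre; knuckles stand 6 mm out of that edge. Grip across the width at the middle, between the hinges.
- tape_rule: Yellow tape measure, 67 x 80 x 35 mm, on its side; loose bystander, not to be moved. Origin under its middle.
- square: Try square with wooden stock and steel blade, 142 x 242 x 17 mm, flat on the worktop behind the board; loose bystander, not to be moved. Origin under its middle.
- pencil: Red carpenter's pencil, 14 x 170 x 8 mm, flat on the worktop to the left of the board; loose bystander, not to be moved. Origin under its middle.

How it is judged:
By the outcome, as a careful person would: the job done as asked, in the order asked, and still so for the second after the job is handed in, with the robot touching nothing.
It also fails if it takes over 128 s, if anything falls off the work surface, if the arm or the gripper's body presses on something with over 40 N, if the wrist force passes 120 N, or if a joint passes its speed limit or range.

## Working session

There is one attempt and no reset: what is moved stays moved. The work goes in short steps, Python scripts to look and compute and a tool call to move; the robot and the scene stay as the last step left them, time stands still between calls to the robot, and variables do not carry over. Pictures are saved under pics/ and viewed, at most 14 in all, crops included, and the job is handed in when it is done.

Besides the shell and the picture viewer there is one more tool, called as name(argument=value, ...) on one line, values as JSON. drive_tool: Moves the arm, as the interface text tells. Scaled input: -1 to 1 covers 0.5 m each way for a shift and pi rad each way for a turn. Its arguments: {"type":"object","properties":{"slide":{"type":"array","items":{"type":"array","items":{"type":"number"}}},"yaw":{"type":"array","items":{"type":"number"}},"gripper":{"type":"array","items":{"type":"number"}},"newtons":{"type":"number"}},"required":["slide","yaw","gripper"]}

```bash
mkdir -p pics; cat > h.py <<'E'
from bench import *
import numpy as np, cv2
def snap(n,f,s=1.5):
    im=read_camera(n); cv2.imwrite('pics/raw_'+f+'.png',im[:,:,::-1])
    cv2.imwrite('pics/'+f+'.png',cv2.resize(im[:,:,::-1],None,fx=s,fy=s,interpolation=cv2.INTER_CUBIC))
    c=calibration(n); np.savez('pics/'+f,K=c["camera_matrix"],T=c["world_to_cam"]); return im
def px(f,pts,z,s=1.5):
    d=np.load('pics/'+f+'.npz');K=np.array(d['K']);T=np.array(d['T']);R=T[:3,:3];o=-R.T@T[:3,3];out=[]
    zs=np.broadcast_to(z,len(pts))
    for (u,v),zz in zip(pts,zs):
        r=R.T@np.linalg.inv(K)@np.array([(u+.5)/s-.5,(v+.5)/s-.5,1]);out.append(o+r*(zz-o[2])/r[2])
    return np.array(out)
def proj(f,P,s=1.5):
    d=np.load('pics/'+f+'.npz');P=np.atleast_2d(P);c=P@d['T'][:3,:3].T+d['T'][:3,3];u=c@d['K'].T;u=u[:,:2]/u[:,2:];return (u+.5)*s-.5
E
python3 - <<'E'
from h import *
for n in("scene","side","wrist"): snap(n,n+'0')
o=get_obs();print(o)
for n in("scene","side","wrist"):
  T=np.array(calibration(n)["world_to_cam"]);print(n,-T[:3,:3].T@T[:3,3],T[:3,:3].round(3).tolist())
E
```

```text
{'clock': 0.15, 'q': array([-1.05568612e-01,  4.91419164e-01,  1.55926825e+00,  1.54217575e-05,
        1.09170178e+00, -1.05604650e-01]), 'joint_velocities': array([ 0.00063628, -0.00232428, -0.00113954,  0.00069274,  0.00011819,
       -0.00166714]), 'tau': array([ 3.16444048e-04, -6.12899423e+01, -2.58276522e+01,  6.91918633e-02,
        4.73701756e-02, -5.07232733e-05]), 'ee_pos': array([6.24843505e-01, 6.26648861e-05, 2.14211380e-01]), 'tcp_rot': array([-2.22096517e+00, -2.22102941e+00,  7.69702124e-04]), 'wrist_force': array([-0.35481206, -0.44348783, -0.98555548]), 'wrist_torque': array([-0.03698323, -0.03628544,  0.01618362]), 'finger_force': 0.0, 'opening': 0.9967119491654545}
scene [ 0.24501263 -0.71630167  0.91963858] [[0.884, -0.468, 0.001], [-0.359, -0.679, -0.641], [0.301, 0.566, -0.768]]
side [-0.01317265 -0.98130206  0.83377074] [[0.842, -0.539, 0.007], [-0.311, -0.496, -0.811], [0.44, 0.681, -0.586]]
wrist [0.62466169 0.07915747 0.3855271 ] [[1.0, -0.0, -0.0], [-0.0, -0.96, 0.281], [-0.0, -0.281, -0.96]]
```

View pics/scene0.png

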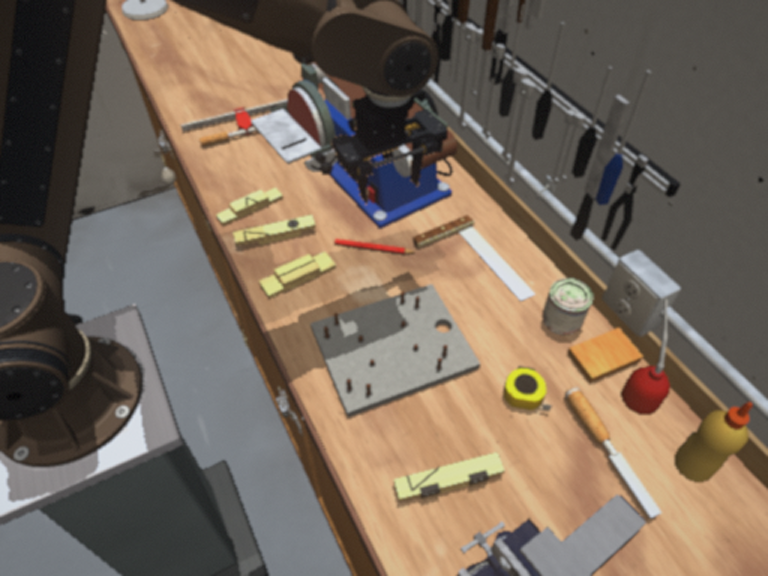

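View pics/wrist0.png

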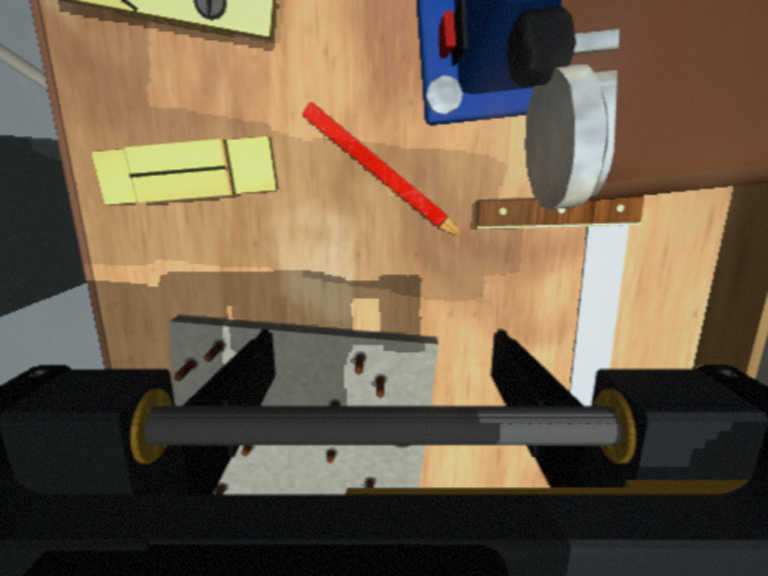

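The scene view shows the top rail at (250,205), the pull stile at (275,231), the bottom rail at (298,273), the board around (395,347) with its hole at (443,325), and the hinge stile at (450,478). The wrist view shows the bottom rail at (185,170). I'll compute rough positions, then get wrist views.

```bash
python3 - <<'E'
from h import *
P=dict(top=(250,204),pull=(275,230),bot=(298,272),hinge=(450,476))
for k,p in P.items(): print(k,px('scene0',[p],.024).round(3))
print('board corners',px('scene0',[(311,321),(436,287),(479,365),(348,407)],.018).round(3),'hole',px('scene0',[(443,325)],.018).round(3))
print('bot ends',px('wrist0',[(92,152),(104,206),(272,137),(277,191)],.012).round(4))
print(px('wrist0',[(229,167)],.024),px('wrist0',[(131,174)],.024))
E
```

```text
top [[0.438 0.296 0.024]]
pull [[0.457 0.194 0.024]]
bot [[0.455 0.062 0.024]]
hinge [[ 0.502 -0.434  0.024]]
board corners [[ 0.432 -0.056  0.018]
 [ 0.68  -0.094  0.018]
 [ 0.655 -0.284  0.018]
 [ 0.416 -0.25   0.018]] hole [[ 0.644 -0.179  0.018]]
bot ends [[0.3808 0.0896 0.012 ]
 [0.3827 0.045  0.012 ]
 [0.5326 0.1014 0.012 ]
 [0.5337 0.0576 0.012 ]]
[[0.49864778 0.07750831 0.024     ]] [[0.4174473 0.0719945 0.024    ]]
```

drive_tool(slide=[[0.1,-0.06,-0.06],[0.1,-0.06,-0.06],[0.1,0,0],[0.1,0,0],[0,0,0]], yaw=[0,0,0,0,0], gripper=[100,100,100,100,100])

```text
clock: 0.65
ee_pos: [0.5785, 0.1811, 0.2604]
tcp_rot: [-2.216, -2.226, -0.001]
wrist_force: [-1.0, -0.6, -1.4]
opening: 1.0
finger_force: 0.0
```

```bash
python3 - <<'E'
from h import *
print(get_obs()['ee_pos'],get_obs()['clock'])
snap('wrist','w1')
E
```

```text
[0.57847211 0.18114591 0.26041309] 0.65
```

View pics/w1.png

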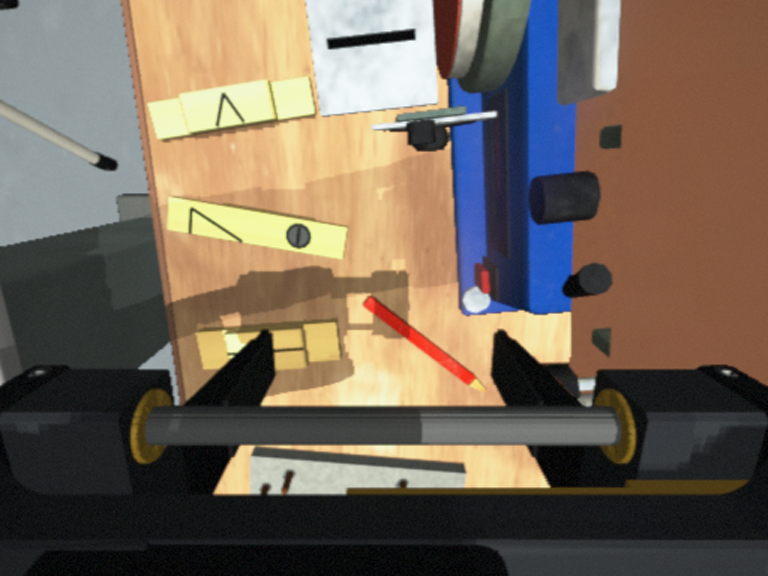

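The second wrist view shows three pieces. The top rail's tongue ends are at (148,104)/(157,140) and (310,77)/(316,115), with the V point towards +y. The pull stile runs from (170,197) to (349,229) with the pull at (298,236), towards +x. The bottom rail spans (197,330) to (341,361).

```bash
python3 - <<'E'
from h import *
def rect(f,pts,z):
    p=px(f,pts,z); c=p.mean(0); a=(p[2:]-p[:2]).mean(0); w=((p[0]-p[1])+(p[2]-p[3])).__truediv__(2)
    print(c.round(4),'ang',np.degrees(np.arctan2(a[1],a[0])).round(1),'L',np.linalg.norm(a).round(4),'W',np.linalg.norm(w).round(4))
rect('w1',[(148,104),(157,140),(310,77),(316,115)],[.0115]*4)
rect('w1',[(170,197),(168,230),(348,227),(343,259)],[.024]*4)
rect('w1',[(197,330),(203,370),(338,320),(341,361)],[.0115]*4)
rect('wrist0',[(92,152),(104,206),(272,137),(277,191)],[.0115]*4)
print(proj('w1',[[0.5785,.1811,.2604]]))
E
```

```text
[0.4399 0.3063 0.0115] ang 8.6 L 0.151 W 0.0317
[0.4587 0.1987 0.024 ] ang -9.4 L 0.1695 W 0.0318
[0.4574 0.0713 0.0115] ang 4.4 L 0.1509 W 0.0471
[0.4572 0.0734 0.0115] ang 4.6 L 0.1521 W 0.0443
[[382.86777788 347.63948721]]
```

```bash
python3 - <<'E'
from h import *
im=cv2.imread('pics/raw_scene0.png')[120:350,130:340]
cv2.imwrite('pics/sc_crop.png',cv2.resize(im[60:170,70:200],None,fx=5.4,fy=5.4,interpolation=cv2.INTER_CUBIC))
E
```

```text
(no output)
```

View pics/sc_crop.png

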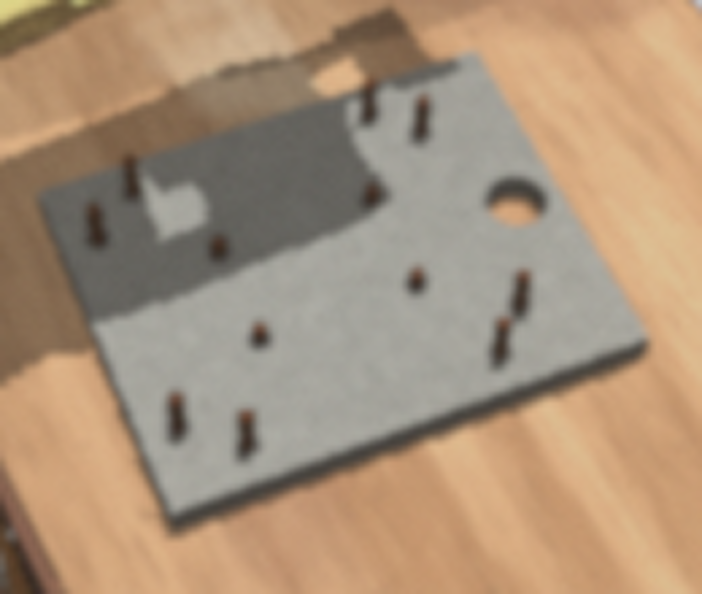

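The crop shows the board clearly. Tall pins come in pairs at each corner, four short pins sit inside, and the hole is at (515,200). I'll compute pin positions.

```bash
python3 - <<'E'
from h import *
S=5.4
def C(l): return [((u+.5)/S-.5+200,(v+.5)/S-.5+180) for u,v in l]
def W(l,z): return px('scene0',C(l),z,1)
cor=W([(40,190),(475,55),(648,342),(173,516)],.018)
print(cor.round(4))
tall=W([(96,206),(130,160),(370,84),(422,100),(521,275),(501,321),(245,415),(176,398)],.047)
tb=W([(97,246),(132,198),(369,122),(420,140),(520,314),(499,364),(245,455),(177,438)],.018)
sh=W([(219,240),(373,186),(417,272),(260,328)],.030)
hole=W([(516,202)],.018)
a=((cor[1]-cor[0])+(cor[2]-cor[3]))/2; th=np.arctan2(a[1],a[0]);print(np.degrees(th), np.linalg.norm(a))
b=cor[0]-cor[3];print(np.degrees(np.arctan2(b[1],b[0]))-90,np.linalg.norm(b))
c,s=np.cos(th),np.sin(th);R=np.array([[c,s],[-s,c]])
h=hole[0,:2]; o=h-R.T@[.117,0]; print('hole',h,'origin',o)
for n,p in(('cor',cor),('tall',tall),('base',tb),('short',sh)): print(n,((p[:,:2]-o)@R.T*1000).round(1).tolist())
E
```

```text
[[ 0.4299 -0.0593  0.018 ]
 [ 0.6749 -0.0857  0.018 ]
 [ 0.6564 -0.2835  0.018 ]
 [ 0.4104 -0.2603  0.018 ]]
-5.774481347530519 0.24677250987741348
-5.529468582881378 0.2019254793116703
hole [ 0.64329062 -0.18074308] origin [ 0.52688433 -0.16897134]
cor [[-107.6, 99.4], [138.8, 97.8], [140.4, -100.9], [-106.7, -102.5]]
tall [[-88.5, 57.8], [-63.6, 78.7], [68.2, 78.8], [89.0, 58.9], [89.4, -58.9], [69.2, -79.2], [-62.3, -81.4], [-88.8, -60.9]]
base [[-91.4, 54.8], [-65.2, 76.7], [67.4, 76.7], [87.5, 55.5], [89.4, -62.7], [67.5, -84.9], [-64.6, -85.3], [-91.2, -64.6]]
short [[-35.4, 27.0], [49.1, 29.0], [48.6, -28.0], [-35.2, -29.3]]
```

```bash
python3 - <<'E'
from h import *
print(px('wrist0',[(172,318),(437,341)],.018).round(4))
print(px('wrist0',[(222,344),(361,357),(380,378)],.048).round(4),'pins pred:')
th=np.radians(-5.7);R=np.array([[np.cos(th),-np.sin(th)],[np.sin(th),np.cos(th)]]);o=np.array([.5269,-.1698])
print((np.array([[-63,80],[69,80],[90,59]])/1000@R.T+o).round(4))
c=np.array([.4574,.0713]);print('bot corners in scene0',proj('scene0',[[.3817,.0896,.0115],[.3817,.045,.0115],[.5326,.1014,.0115],[.5337,.0576,.0115],[.4574,.0725,.024]]).round(1))
E
```

```text
[[ 0.4304 -0.0562  0.018 ]
 [ 0.6753 -0.0791  0.018 ]]
[[ 0.486  -0.069   0.048 ]
 [ 0.6056 -0.0812  0.048 ]
 [ 0.6221 -0.1015  0.048 ]] pins pred:
[[ 0.4722 -0.0839]
 [ 0.6035 -0.097 ]
 [ 0.6223 -0.12  ]]
bot corners in scene0 [[259.1 280.1]
 [267.  295.5]
 [326.2 250.4]
 [335.5 264.1]
 [297.1 268.3]]
```

drive_tool(slide=[[0.1,-0.075,0],[0.1,-0.075,0],[0.05,-0.07,0],[0,-0.05,0],[0,0,0]], yaw=[0,0,0,0,0], gripper=[100,100,100,100,100])

```text
clock: 1.2
ee_pos: [0.4571, 0.2809, 0.2606]
tcp_rot: [-2.22, -2.223, 0.001]
wrist_force: [-0.0, -0.7, -0.1]
opening: 1.003
finger_force: 0.0
```

```bash
cat >> h.py <<'E'
from scipy.spatial.transform import Rotation as Ro
def go(x,y,z,ang=None,pos=None):
    """units for move to target; ang = wanted world angle (deg) of tool y. pure yaw first then slide"""
    o=get_obs();R=Ro.from_rotvec(o['tcp_rot']).as_matrix()
    a=np.degrees(np.arctan2(R[1,1],R[0,1]));t=a if ang is None else ang
    d=np.array([x,y,z])-o['ee_pos'];c,s=np.cos(np.radians(t)),np.sin(np.radians(t))
    sl=np.array([-s*d[0]+c*d[1],c*d[0]+s*d[1],-d[2]])/.5
    print('at',o['ee_pos'].round(4),'ang',a.round(2),'tilt',R[:,2].round(4),'| slide after yaw',sl.round(4),'yaw units',round(-((t-a+180)%360-180)/180,4),'clk',o['clock'],'op',round(o['opening']*95,1),'q6',o['q'][5].round(2))
E
python3 -c "
from h import *
go(.440,.306,.10,98.6)"
```

```text
at [0.4571 0.2809 0.2606] ang 0.08 tilt [-8.e-04 -5.e-04 -1.e+00] | slide after yaw [0.0262 0.0548 0.3211] yaw units -0.5473 clk 1.2 op 95.2 q6 0.43
```

drive_tool(slide=[[0,0,0.02],[0,0,0.02],[0,0,0.02],[0,0,0.02],[0,0,0.02]], yaw=[-0.0457,-0.0457,-0.0457,-0.0457,-0.0457], gripper=[100,100,100,100,100])

```text
clock: 1.7
ee_pos: [0.4605, 0.28, 0.2098]
tcp_rot: [1.293, 2.863, -0.0]
wrist_force: [-0.3, 0.4, -0.1]
opening: 0.998
finger_force: 0.0
```

drive_tool(slide=[[0,0,0.02],[0,0,0.02],[0,0,0.02],[0,0,0.02],[0,0,0.02]], yaw=[-0.0457,-0.0457,-0.0457,-0.0457,-0.0457], gripper=[100,100,100,100,100])

```text
clock: 2.2
ee_pos: [0.4606, 0.28, 0.1598]
tcp_rot: [0.205, 3.135, -0.0]
wrist_force: [0.4, -0.5, 0.1]
opening: 1.001
finger_force: 0.0
```

drive_tool(slide=[[0,0,0.02],[0,0,0.02],[0,0,0]], yaw=[-0.0457,-0.0457,0], gripper=[100,100,100])

```text
clock: 2.5
ee_pos: [0.4599, 0.2799, 0.1392]
tcp_rot: [0.239, -3.131, 0.001]
wrist_force: [-0.7, 0.2, -0.0]
opening: 1.001
finger_force: 0.0
```

```bash
python3 -c "
from h import *
go(.440,.306,.005,98.6)
snap('wrist','w2')"
```

```text
at [0.4599 0.2799 0.1392] ang 98.74 tilt [-0.0017 -0.001  -1.    ] | slide after yaw [0.0316 0.0575 0.2684] yaw units 0.0008 clk 2.5 op 95.1 q6 -1.3
```

View pics/w2.png

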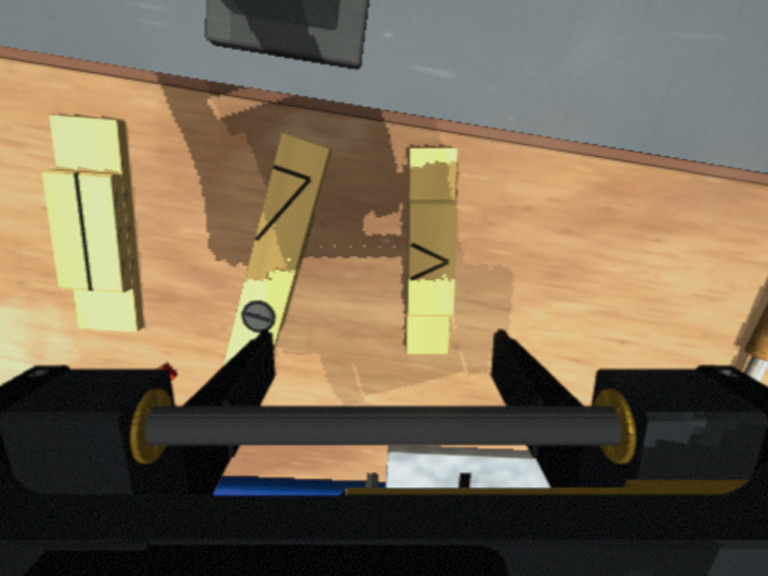

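The rail is aligned with the fingers: tongue ends at (410,148)/(457,150) and (407,354)/(449,354). The bottom rail is at left, with ends (50,116)/(120,120) and (75,328)/(137,330).

```bash
cat >> h.py <<'E'
def rect(f,pts,z,s=1.5):
    p=px(f,pts,z,s); c=p.mean(0); a=(p[2:]-p[:2]).mean(0); w=((p[0]-p[1])+(p[2]-p[3]))/2
    print(c.round(4),'ang',np.degrees(np.arctan2(a[1],a[0])).round(1),'L',np.linalg.norm(a).round(4),'W',np.linalg.norm(w).round(4));return c
E
python3 -c "
from h import *
c=rect('w2',[(410,148),(457,150),(407,354),(449,354)],.0115)
rect('w2',[(50,116),(120,119),(75,329),(137,331)],.0115)
go(c[0],c[1],.005,98.6)"
```

```text
[0.4402 0.3118 0.0115] ang 8.7 L 0.15 W 0.032
[0.4555 0.074  0.0115] ang 3.3 L 0.1507 W 0.0463
at [0.46   0.2803 0.1399] ang 98.45 tilt [-9.e-04 -6.e-04 -1.e+00] | slide after yaw [0.0298 0.0682 0.2698] yaw units -0.0008 clk 2.55 op 95.0 q6 -1.29
```

drive_tool(slide=[[0.015,0.031,0.05],[0.015,0.031,0.05],[0,0,0.08],[0,0,0.07],[0,0,0.0]], yaw=[0,0,0,0,0], gripper=[100,100,100,100,100])

```text
clock: 3.05
ee_pos: [0.4388, 0.3085, 0.0125]
tcp_rot: [0.231, -3.128, 0.004]
wrist_force: [0.3, -0.3, 0.8]
opening: 0.998
finger_force: 0.0
```

drive_tool(slide=[[0,0,0.01],[0,0,0.01],[0,0,0],[0,0,0],[0,0,0]], yaw=[0,0,0,0,0], gripper=[100,100,0,0,0], newtons=15)

```text
clock: 3.55
ee_pos: [0.4401, 0.3098, 0.0062]
tcp_rot: [-0.238, 3.131, 0.001]
wrist_force: [-0.1, 0.0, -0.4]
opening: 0.807
finger_force: 0.0
```

drive_tool(slide=[[0,0,0],[0,0,0],[0,0,0],[0,0,0],[0,0,0]], yaw=[0,0,0,0,0], gripper=[0,0,0,0,0])

```text
clock: 4.05
ee_pos: [0.4397, 0.3096, 0.0054]
tcp_rot: [-0.239, 3.132, -0.0]
wrist_force: [-0.8, 0.3, -0.1]
opening: 0.387
finger_force: 0.0
```

drive_tool(slide=[[0,0,0],[0,0,0],[0,0,-0.03],[0,0,-0.08],[0,0,-0.09]], yaw=[0,0,0,0,0], gripper=[0,0,0,0,0])

```text
clock: 4.55
ee_pos: [0.4391, 0.3092, 0.1055]
tcp_rot: [0.238, -3.13, 0.002]
wrist_force: [-0.0, 1.2, 0.1]
opening: 0.339
finger_force: 15.0
```

drive_tool(slide=[[0,0,-0.04],[0,0,-0.04],[0,0,-0.02],[0,0,0],[0,0,0]], yaw=[0,0.04,0.045,0.045,0.045], gripper=[0,0,0,0,0])

```text
clock: 5.05
ee_pos: [0.4397, 0.3096, 0.1558]
tcp_rot: [0.629, 3.077, 0.001]
wrist_force: [-0.4, 0.4, -0.2]
opening: 0.334
finger_force: 15.0
```

drive_tool(slide=[[0,0,0],[0,0,0],[0,0,0],[0,0,0],[0,0,0]], yaw=[0.045,0.045,0.045,0.045,0.045], gripper=[0,0,0,0,0])

```text
clock: 5.55
ee_pos: [0.4396, 0.3095, 0.1553]
tcp_rot: [-1.656, -2.67, 0.001]
wrist_force: [0.2, -1.0, -0.0]
opening: 0.33
finger_force: 15.0
```

drive_tool(slide=[[0,0,0],[0,0,0],[0,0,0],[0,0,0],[0,0,0]], yaw=[0.045,0.045,0.045,0.044,0], gripper=[0,0,0,0,0])

```text
clock: 6.05
ee_pos: [0.4396, 0.3095, 0.1553]
tcp_rot: [2.328, 2.11, -0.0]
wrist_force: [-0.0, 0.0, -0.7]
opening: 0.336
finger_force: 15.0
```

```bash
python3 -c "
from h import *
go(.5956,-.1766,.12,-5.7);print(get_obs()['finger_force'])"
```

```text
at [0.4396 0.3095 0.1553] ang -5.63 tilt [-2.e-04 -2.e-04 -1.e+00] | slide after yaw [-0.9365  0.407   0.0706] yaw units 0.0004 clk 6.05 op 31.9 q6 0.59
15.001424308866262
```

drive_tool(slide=[[-0.09,0.039,0],[-0.09,0.039,0],[-0.09,0.039,0],[-0.09,0.039,0],[-0.09,0.039,0]], yaw=[0,0,0,0,0], gripper=[0,0,0,0,0])

```text
clock: 6.55
ee_pos: [0.5154, 0.0744, 0.1555]
tcp_rot: [2.32, 2.118, 0.0]
wrist_force: [-0.2, 0.4, -0.8]
opening: 0.337
finger_force: 15.0
```

drive_tool(slide=[[-0.09,0.039,0],[-0.09,0.039,0],[-0.09,0.039,0],[-0.09,0.039,0],[-0.09,0.039,0.035]], yaw=[0,0,0,0,0], gripper=[0,0,0,0,0])

```text
clock: 7.05
ee_pos: [0.5912, -0.1577, 0.1401]
tcp_rot: [2.319, 2.115, 0.003]
wrist_force: [0.4, 1.0, -0.5]
opening: 0.334
finger_force: 15.0
```

drive_tool(slide=[[-0.036,0.017,0.035],[0,0,0],[0,0,0]], yaw=[0,0,0], gripper=[0,0,0])

```text
clock: 7.35
ee_pos: [0.5963, -0.1737, 0.1207]
tcp_rot: [-2.323, -2.114, 0.001]
wrist_force: [0.0, -0.2, 0.1]
opening: 0.337
finger_force: 15.0
```

```bash
python3 -c "
from h import *
go(.5956,-.1766,.12,-5.7)
snap('wrist','w3')
im=cv2.imread('pics/raw_w3.png');s=snap('scene','s3')
a=cv2.resize(im[0:260,130:512],None,fx=2,fy=2,interpolation=cv2.INTER_CUBIC)
cv2.imwrite('pics/w3c.png',a)"
```

```text
at [ 0.5963 -0.1737  0.1207] ang -5.4 tilt [-1.2e-03  7.0e-04 -1.0e+00] | slide after yaw [-0.006  -0.0009  0.0014] yaw units 0.0017 clk 7.35 op 32.0 q6 -0.3
```

View pics/w3c.png

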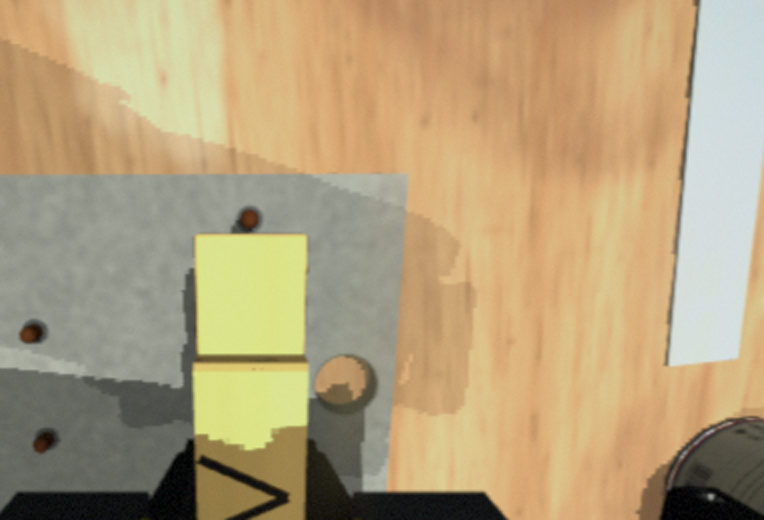

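The rail is held square. Its +y tongue end is at (195..307, 235) and the pin head for home (69,80) is at (250,216). The short pins on the bottom-rail side are at (32,332) and (43,440), the hole centre is at (345,382), and the board corner is at (408,174).

```bash
python3 - <<'E'
from h import *
th=np.radians(-5.6);R=np.array([[np.cos(th),-np.sin(th)],[np.sin(th),np.cos(th)]])
def W(l,z): return px('w3',[(u+260,v) for u,v in l],z,2)
tcp=np.array([.5963,-.1737])
end=W([(195,235),(307,235)],.1207-.005+.0115)
end2=W([(193,362),(307,362)],.1207-.005+.024)
pin=W([(250,216)],.047);sh=W([(33,330),(44,438)],.030);hole=W([(345,382)],.018);cor=W([(408,174),(0,175)],.018)
print('angle edge',np.degrees(np.arctan2(*(cor[0]-cor[1])[[1,0]])))
for n,p in(('end',end),('shoulder',end2)): print(n,((p[:,:2]-tcp)@R*1000).round(1))
for n,p,m in(('pin',pin,[[69,80]]),('short',sh,[[-36,29],[-36,-29]]),('hole',hole,[[117,0]])):
    print(n,p.round(4),'origin',(p[:,:2]-np.array(m)/1000@R.T).round(4))
print(proj('w3',[[.5963,-.1737,.1207]],2)-[260,0])
E
```

```text
angle edge -5.255117997246495
end [[-16.   75.6]
 [ 15.7  75.7]]
shoulder [[-16.2  41.7]
 [ 15.6  41.8]]
pin [[ 0.6037 -0.0927  0.047 ]] origin [[ 0.5273 -0.1656]]
short [[ 0.4973 -0.1342  0.03  ]
 [ 0.4918 -0.1883  0.03  ]] origin [[ 0.5303 -0.1665]
 [ 0.5305 -0.1629]]
hole [[ 0.644 -0.177  0.018]] origin [[ 0.5275 -0.1656]]
[[250.50902033 470.59551423]]
```

drive_tool(slide=[[0.001,-0.0004,0.06],[0,0,0.057],[0,0,0],[0,0,0]], yaw=[0,0,0,0], gripper=[0,0,0,0])

```text
clock: 7.85
ee_pos: [0.597, -0.1726, 0.0637]
tcp_rot: [2.323, 2.114, 0.0]
wrist_force: [0.2, -0.0, 0.0]
opening: 0.334
finger_force: 15.0
```

```bash
cat >> h.py <<'E'
def duo(f,wc,sc):
    """one picture: wrist crop x2.. above/beside scene crop; crops (r0,r1,c0,c1,scale)"""
    snap('wrist','w'+f);snap('scene','s'+f);L=[]
    for n,(a,b,c,d,k) in(('w',wc),('s',sc)):
        L.append(cv2.resize(cv2.imread('pics/raw_'+n+f+'.png')[a:b,c:d],None,fx=k,fy=k,interpolation=cv2.INTER_CUBIC))
    w=max(i.shape[1] for i in L);L=[cv2.copyMakeBorder(i,0,0,0,w-i.shape[1],0) for i in L]
    o=np.vstack(L);print(o.shape,'split row',L[0].shape[0]);cv2.imwrite('pics/d'+f+'.png',o)
E
python3 -c "
from h import *
go(.5956,-.1766,.12,-5.6)
duo('4',(60,230,160,400,2),(180,280,200,340,2.5))"
```

```text
at [ 0.597  -0.1726  0.0637] ang -5.41 tilt [ 5.e-04 -1.e-04 -1.e+00] | slide after yaw [-0.0083 -0.002  -0.1126] yaw units 0.0011 clk 7.85 op 31.7 q6 -0.29
(590, 480, 3) split row 340
```

View pics/d4.png

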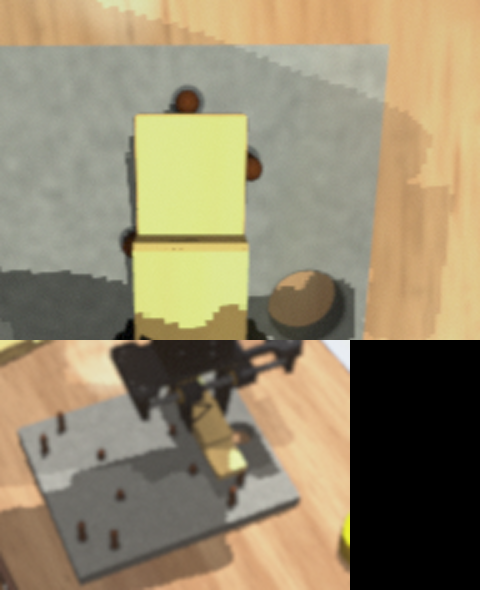

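The wrist half shows the rail end at row 114 (cols 136..247), the (69,80) pin head at (187,101), the outer pin (90,59) at about (253,167) half hidden, and an inner short pin at (128,243).

```bash
cat >> h.py <<'E'
BA=-5.5
def bR(a=None):
    t=np.radians(BA if a is None else a);return np.array([[np.cos(t),-np.sin(t)],[np.sin(t),np.cos(t)]])
def W(f,l,z,off,s): return px(f,[(u+off[1]*s,v+off[0]*s) for u,v in l],z,s)
E
python3 - <<'E'
from h import *
R=bR();tcp=np.array([.597,-.1726]);z=.0637-.005
L=lambda p:((p[:,:2]-tcp)@R*1000).round(1)
f='w4';o=(60,160)
e=L(W(f,[(135.5,114),(247,114)],z+.0115,o,2));sh=L(W(f,[(134,243),(248,243)],z+.024,o,2))
pin=L(W(f,[(187,101)],.046,o,2));cor=W(f,[(387,45),(20,45),(366,330)],.018,o,2)
print('end',e,'shoulder',sh,'pin69,80:',pin,'hole',L(W(f,[(305,304)],.018,o,2)))
for d in(cor[0]-cor[1],cor[0]-cor[2]): print(np.degrees(np.arctan2(d[1],d[0])))
print('board top edge y',L(cor))
E
```

```text
end [[-15.4  75. ]
 [ 16.1  75. ]] shoulder [[-15.6  40.6]
 [ 16.1  40.6]] pin69,80: [[-1.  78.5]] hole [[47.1 -1.3]]
-5.4343437708679945
85.64674334108655
board top edge y [[ 70.9  97.8]
 [-61.1  97.7]
 [ 73.1 -12.8]]
```

drive_tool(slide=[[-0.0028,-0.0025,0],[0,0,0.01],[0,0,0.02],[0,0,0.02],[0,0,0]], yaw=[0,0,0,0,0], gripper=[0,0,0,0,0])

```text
clock: 8.45
ee_pos: [0.5944, -0.1743, 0.0357]
tcp_rot: [-2.324, -2.11, 0.002]
wrist_force: [-0.1, -0.5, -0.1]
opening: 0.335
finger_force: 15.0
```

drive_tool(slide=[[0,0,0.02],[0,0,0.01],[0,0,0],[0,0,0]], yaw=[0,0,0,0], gripper=[0,0,0,0])

```text
clock: 8.85
ee_pos: [0.5952, -0.1746, 0.0223]
tcp_rot: [-2.326, -2.112, 0.0]
wrist_force: [0.2, 0.8, -1.1]
opening: 0.338
finger_force: 15.0
```

drive_tool(slide=[[0,0,0],[0,0,0],[0,0,0],[0,0,0],[0,0,-0.04]], yaw=[0,0,0,0,0], gripper=[65,65,65,65,65])

```text
clock: 9.35
ee_pos: [0.5942, -0.1742, 0.0409]
tcp_rot: [-2.323, -2.11, 0.002]
wrist_force: [-0.1, -1.0, 1.2]
opening: 0.642
finger_force: 0.0
```

drive_tool(slide=[[0,0,-0.09],[0,-0.03,-0.09],[0,-0.08,-0.03],[0,-0.06,0],[0,0,0]], yaw=[0,0,0,0,0], gripper=[100,100,100,100,100])

```text
clock: 9.85
ee_pos: [0.5079, -0.1659, 0.1486]
tcp_rot: [-2.326, -2.111, 0.0]
wrist_force: [0.7, -0.3, -0.7]
opening: 0.98
finger_force: 0.0
```

```bash
python3 -c "
from h import *
go(.4565,.0728,.08,-85.8)
duo('5',(60,250,100,440,1.7),(180,280,200,340,2.7))"
```

```text
at [ 0.5079 -0.1659  0.1486] ang -5.54 tilt [-3.e-04  1.e-04 -1.e+00] | slide after yaw [-0.0675 -0.4836  0.1371] yaw units 0.4459 clk 9.85 op 93.1 q6 -0.34
(593, 578, 3) split row 323
```

View pics/d5.png

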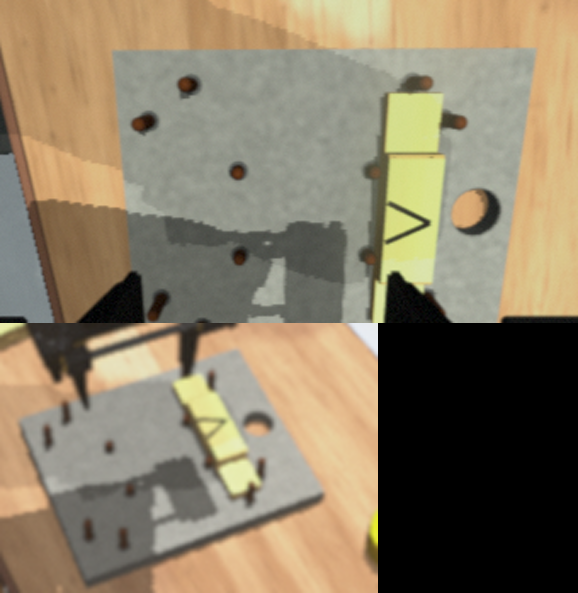

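The top rail is seated between its pins. On to the bottom rail.

drive_tool(slide=[[0,0,0],[0,0,0],[0,0,0],[0,0,0],[0,0,0]], yaw=[0.0446,0.0446,0.0446,0.0446,0.0446], gripper=[100,100,100,100,100])

```text
clock: 10.45
ee_pos: [0.5118, -0.1666, 0.1471]
tcp_rot: [-2.912, -1.178, -0.0]
wrist_force: [0.1, 0.0, 0.2]
opening: 0.999
finger_force: 0.0
```

drive_tool(slide=[[0,0,0],[0,0,0],[0,0,0],[0,0,0],[0,0,0]], yaw=[0.0446,0.0446,0.0446,0.0446,0.0446], gripper=[100,100,100,100,100])

```text
clock: 10.95
ee_pos: [0.5118, -0.1666, 0.1471]
tcp_rot: [-3.14, -0.107, -0.0]
wrist_force: [0.2, -0.2, -0.5]
opening: 1.0
finger_force: 0.0
```

drive_tool(slide=[[-0.0135,-0.0967,0],[-0.0135,-0.0967,0],[-0.0135,-0.0967,0],[-0.0135,-0.0967,0],[-0.0135,-0.0967,0]], yaw=[0,0,0,0,0], gripper=[100,100,100,100,100])

```text
clock: 11.45
ee_pos: [0.4597, 0.0741, 0.1473]
tcp_rot: [-3.139, -0.115, -0.001]
wrist_force: [0.9, 0.3, -1.3]
opening: 0.997
finger_force: 0.0
```

drive_tool(slide=[[0,0,0.06],[0,0,0]], yaw=[0,0], gripper=[100,100])

```text
clock: 11.65
ee_pos: [0.4587, 0.0736, 0.1154]
tcp_rot: [-3.139, -0.12, 0.006]
wrist_force: [-0.3, -0.2, 0.6]
opening: 1.001
finger_force: 0.0
```

```bash
python3 -c "
from h import *
go(.4565,.0728,.005,-85.8)"
```

```text
at [0.4587 0.0736 0.1154] ang -85.61 tilt [-3.7e-03 -1.0e-04 -1.0e+00] | slide after yaw [-0.0045  0.0012  0.2209] yaw units 0.001 clk 11.65 op 95.1 q6 1.51
```

drive_tool(slide=[[-0.004,0.001,0.08],[0,0,0.08],[0,0,0.04],[0,0,0.02],[0,0,0]], yaw=[0,0,0,0,0], gripper=[100,100,100,100,60])

```text
clock: 12.15
ee_pos: [0.4577, 0.0709, 0.0069]
tcp_rot: [-3.14, -0.114, 0.002]
wrist_force: [0.8, -0.1, -0.1]
opening: 0.954
finger_force: 0.0
```

drive_tool(slide=[[0,0,0],[0,0,0],[0,0,0],[0,0,0],[0,0,0]], yaw=[0,0,0,0,0], gripper=[0,0,0,0,0])

```text
clock: 12.65
ee_pos: [0.4575, 0.0715, 0.008]
tcp_rot: [3.139, 0.116, 0.001]
wrist_force: [-0.2, -0.9, -0.5]
opening: 0.554
finger_force: 0.0
```

drive_tool(slide=[[0,0,0],[0,0,0],[0,0,0],[0,0,0],[0,0,0]], yaw=[0,0,0,0,0], gripper=[0,0,0,0,0])

```text
clock: 13.15
ee_pos: [0.4574, 0.0715, 0.0078]
tcp_rot: [3.139, 0.116, 0.001]
wrist_force: [-0.8, 1.0, 6.2]
opening: 0.458
finger_force: 15.0
```

```bash
python3 -c "
from h import *
go(.4638,-.1619,.1,-5.45);print(get_obs()['finger_force'])"
```

```text
at [0.4574 0.0715 0.0078] ang -85.78 tilt [ 4.e-04 -0.e+00 -1.e+00] | slide after yaw [-0.4635  0.0572 -0.1845] yaw units -0.4463 clk 13.15 op 43.5 q6 1.51
15.000444743782282
```

drive_tool(slide=[[0,0,-0.03],[0,0,-0.09],[0,0,-0.08],[0,0,-0.02],[0,0,0]], yaw=[0,0,0,-0.0446,-0.0446], gripper=[0,0,0,0,0])

```text
clock: 13.65
ee_pos: [0.458, 0.0715, 0.1195]
tcp_rot: [3.09, 0.561, 0.006]
wrist_force: [0.2, -0.5, -1.3]
opening: 0.46
finger_force: 15.0
```

drive_tool(slide=[[0,0,0],[0,0,0],[0,0,0],[0,0,0],[0,0,0]], yaw=[-0.0446,-0.0446,-0.0446,-0.0446,-0.0446], gripper=[0,0,0,0,0])

```text
clock: 14.15
ee_pos: [0.4571, 0.0715, 0.1174]
tcp_rot: [-2.71, -1.588, 0.001]
wrist_force: [-0.2, 0.1, -0.6]
opening: 0.463
finger_force: 15.0
```

drive_tool(slide=[[0,0,0],[0,0,0],[0,0,0],[0,0,0]], yaw=[-0.0446,-0.0446,-0.0447,0], gripper=[0,0,0,0])

```text
clock: 14.55
ee_pos: [0.4571, 0.0715, 0.1174]
tcp_rot: [-2.323, -2.115, 0.001]
wrist_force: [-0.1, -0.9, -0.7]
opening: 0.463
finger_force: 15.0
```

drive_tool(slide=[[-0.0927,0.0114,0],[-0.0927,0.0114,0],[-0.0927,0.0114,0],[-0.0927,0.0114,0],[-0.0927,0.0114,0]], yaw=[0,0,0,0,0], gripper=[0,0,0,0,0])

```text
clock: 15.05
ee_pos: [0.4631, -0.1638, 0.1175]
tcp_rot: [-2.33, -2.107, -0.0]
wrist_force: [0.6, -0.7, -1.3]
opening: 0.461
finger_force: 15.0
```

drive_tool(slide=[[0,0,0],[0,0,0]], yaw=[0,0], gripper=[0,0])

```text
clock: 15.25
ee_pos: [0.463, -0.1626, 0.1173]
tcp_rot: [-2.331, -2.105, 0.0]
wrist_force: [-0.7, 0.1, -0.7]
opening: 0.462
finger_force: 15.0
```

```bash
python3 -c "
from h import *
go(.4638,-.1619,.066,-5.45);print(get_obs()['finger_force'])"
```

```text
at [ 0.463  -0.1626  0.1173] ang -5.82 tilt [-6.e-04  5.e-04 -1.e+00] | slide after yaw [0.0015 0.0014 0.1026] yaw units -0.0021 clk 15.25 op 43.9 q6 -0.37
14.999981671571732
```

drive_tool(slide=[[0.0015,0.0014,0.05],[0,0,0.052],[0,0,0],[0,0,0]], yaw=[-0.002,0,0,0], gripper=[0,0,0,0])

```text
clock: 15.65
ee_pos: [0.4642, -0.1602, 0.0668]
tcp_rot: [-2.318, -2.119, 0.001]
wrist_force: [0.9, 0.2, -0.9]
opening: 0.463
finger_force: 15.0
```

```bash
python3 -c "
from h import *
go(.4638,-.1619,.066,-5.45)
duo('6',(60,230,80,460,2),(180,280,200,340,2.5))"
```

```text
at [ 0.4642 -0.1602  0.0668] ang -5.12 tilt [-1.e-03  6.e-04 -1.e+00] | slide after yaw [-0.0035 -0.0005  0.0017] yaw units 0.0018 clk 15.65 op 43.9 q6 -0.38
(590, 760, 3) split row 340
```

View pics/d6.png

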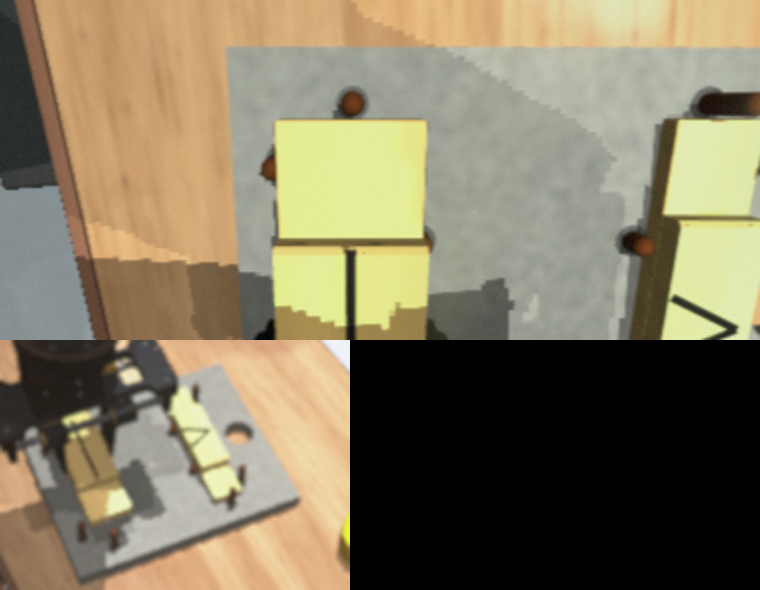

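Wrist half: the rail end is at row 119, cols 275..427, and the (-63,80) pin head is at (352,102). The board edge is level at row 46, so yaw is good.

```bash
python3 - <<'E'
from h import *
d=np.load('pics/w6.npz');T=d['T'];o=-T[:3,:3].T@T[:3,3]
f='w6';off=(60,80)
z=.0668-.0078
cor=W(f,[(226,46),(758,46)],.018,off,2);v=cor[1]-cor[0];a=np.degrees(np.arctan2(v[1],v[0]));print('board ang',a)
R=bR(a);tcp=np.array([.4642,-.1602]);L=lambda p:((p[:,:2]-tcp)@R*1000).round(1)
e=W(f,[(275,119.5),(427,119.5)],z+.0115,off,2);q=e[1]-e[0];print('rail ang',np.degrees(np.arctan2(q[1],q[0])))
print('end',L(e),'sh',L(W(f,[(273,247),(429,247)],z+.024,off,2)),'pin',L(W(f,[(352,102)],.046,off,2)))
print('seated rail end',L(W(f,[(677,119),(760,119)],.018+.0115,off,2)),'short pin',L(W(f,[(641,244)],.029,off,2)))
E
```

```text
board ang -5.128084291254698
rail ang -5.1338909064031935
end [[-21.5  73.4]
 [ 22.2  73.4]] sh [[-21.8  38.7]
 [ 22.5  38.7]] pin [[ 0.7 78.2]]
seated rail end [[117.2  72.2]
 [147.   72.2]] short pin [[111.2  26. ]]
```

drive_tool(slide=[[-0.0008,0.001,0],[0,0,0.02],[0,0,0.02],[0,0,0.02],[0,0,0]], yaw=[0,0,0,0,0], gripper=[0,0,0,0,0])

```text
clock: 16.25
ee_pos: [0.464, -0.1614, 0.035]
tcp_rot: [-2.317, -2.118, 0.001]
wrist_force: [-0.5, 0.0, -0.3]
opening: 0.461
finger_force: 15.0
```

drive_tool(slide=[[0,0,0.012],[0,0,0.01],[0,0,0],[0,0,0]], yaw=[0,0,0,0], gripper=[0,0,0,0])

```text
clock: 16.65
ee_pos: [0.4647, -0.1617, 0.0254]
tcp_rot: [-2.319, -2.12, -0.0]
wrist_force: [0.6, 0.1, -0.5]
opening: 0.459
finger_force: 15.0
```

drive_tool(slide=[[0,0,0],[0,0,0],[0,0,0],[0,0,0],[0,0,-0.04]], yaw=[0,0,0,0,0], gripper=[75,75,75,75,75])

```text
clock: 17.15
ee_pos: [0.4639, -0.1613, 0.0443]
tcp_rot: [-2.316, -2.118, 0.002]
wrist_force: [0.1, 0.4, -0.1]
opening: 0.741
finger_force: 0.0
```

drive_tool(slide=[[0,0,-0.09],[0,0,-0.09],[0,0,-0.03],[0,0,0],[0,0,0]], yaw=[0,0,-0.0433,-0.0433,-0.0433], gripper=[100,100,100,100,100])

```text
clock: 17.65
ee_pos: [0.4648, -0.1617, 0.1514]
tcp_rot: [1.833, 2.549, 0.0]
wrist_force: [-0.4, 0.2, 0.4]
opening: 0.998
finger_force: 0.0
```

drive_tool(slide=[[0,0,0],[0,0,0],[0,0,0],[0,0,0],[0,0,0]], yaw=[-0.0433,-0.0433,-0.0433,-0.0433,-0.0433], gripper=[100,100,100,100,100])

```text
clock: 18.15
ee_pos: [0.4646, -0.1616, 0.1506]
tcp_rot: [0.878, 3.016, -0.0]
wrist_force: [0.2, 1.0, -0.7]
opening: 0.999
finger_force: 0.0
```

drive_tool(slide=[[0,0,0],[0,0,0],[0,0,0],[0,0,0]], yaw=[-0.0433,-0.0433,-0.0436,0], gripper=[100,100,100,100])

```text
clock: 18.55
ee_pos: [0.4647, -0.1616, 0.1506]
tcp_rot: [0.253, 3.131, -0.0]
wrist_force: [-0.2, 0.3, -0.9]
opening: 1.0
finger_force: 0.0
```

```bash
python3 -c "
from h import *
go(.4587,.1995,.008,80.6)"
```

```text
at [ 0.4647 -0.1616  0.1506] ang 80.77 tilt [ 1.e-04 -0.e+00 -1.e+00] | slide after yaw [0.1297 0.7106 0.2852] yaw units 0.001 clk 18.55 op 95.0 q6 -1.88
```

drive_tool(slide=[[0.0162,0.0888,0],[0.0162,0.0888,0],[0.0162,0.0888,0],[0.0162,0.0888,0],[0.0162,0.0888,0]], yaw=[0,0,0,0,0], gripper=[100,100,100,100,100])

```text
clock: 19.05
ee_pos: [0.4605, 0.0657, 0.1507]
tcp_rot: [0.264, 3.13, 0.0]
wrist_force: [0.9, -0.2, 0.7]
opening: 0.996
finger_force: 0.0
```

drive_tool(slide=[[0.0162,0.0888,0],[0.0162,0.0888,0],[0.0162,0.0888,0],[0,0,0.07],[0,0,0]], yaw=[0,0,0,0,0], gripper=[100,100,100,100,100])

```text
clock: 19.55
ee_pos: [0.4565, 0.2, 0.1131]
tcp_rot: [-0.257, -3.126, 0.003]
wrist_force: [0.4, -0.9, -0.4]
opening: 1.0
finger_force: 0.0
```

```bash
python3 -c "
from h import *
go(.4587,.1995,.008,80.6);duo('7',(0,250,80,460,1.5),(60,280,100,340,1))"
```

```text
at [0.4565 0.2    0.1131] ang 80.59 tilt [-0.0048 -0.0014 -1.    ] | slide after yaw [-4.400e-03 -2.000e-04  2.102e-01] yaw units -0.0001 clk 19.55 op 95.0 q6 -1.13
(595, 570, 3) split row 375
```

View pics/d7.png

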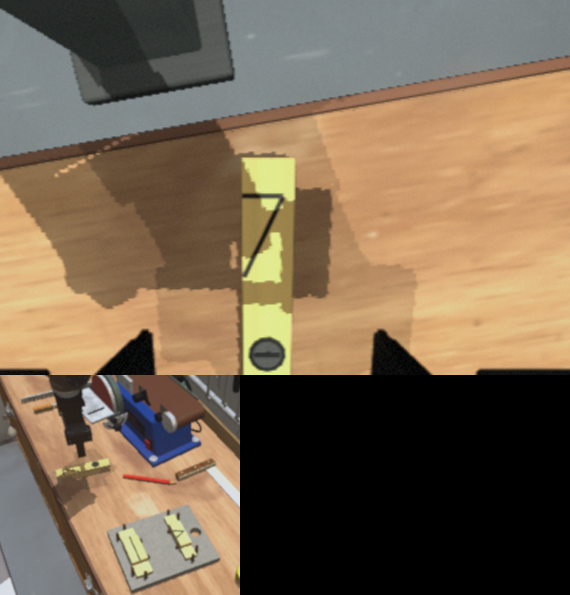

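The stile is centred between the fingers: its bottom end is at row 157 (cols 242..295) and the pull is at (267,354). In the scene view, both rails sit on the board.

```bash
python3 - <<'E'
from h import *
off=(0,80)
print(W('w7',[(242,157),(295,157)],.024,off,1.5).round(4),'pull',W('w7',[(267,354)],.03,off,1.5).round(4))
print('expected end from w1 centre', .4587-.085*np.cos(np.radians(9.4)), 'scene pull', px('scene0',[(293,224)],.03).round(4), 'scene mid/ends',px('scene0',[(237,239),(313,221)],.024).round(4))
E
```

```text
[[0.3721 0.2006 0.024 ]
 [0.3772 0.2315 0.024 ]] pull [[0.4967 0.1951 0.03  ]]
expected end from w1 centre 0.3748413662634076 scene pull [[0.496  0.1873 0.03  ]] scene mid/ends [[0.3782 0.2063 0.024 ]
 [0.5389 0.182  0.024 ]]
```

drive_tool(slide=[[-0.004,0.002,0.08],[0,0,0.08],[0,0,0.035],[0,0,0.015],[0,0,0]], yaw=[0,0,0,0,0], gripper=[100,100,100,100,30])

```text
clock: 20.15
ee_pos: [0.4611, 0.1994, 0.011]
tcp_rot: [0.259, 3.131, -0.0]
wrist_force: [0.1, -0.4, 0.6]
opening: 0.96
finger_force: 0.0
```

drive_tool(slide=[[0,0,0],[0,0,0],[0,0,0],[0,0,0],[0,0,0]], yaw=[0,0,0,0,0], gripper=[0,0,0,0,0])

```text
clock: 20.65
ee_pos: [0.4607, 0.2001, 0.0109]
tcp_rot: [0.256, 3.131, 0.0]
wrist_force: [0.1, -0.1, -0.0]
opening: 0.554
finger_force: 0.0
```

drive_tool(slide=[[0,0,0],[0,0,0],[0,0,0],[0,0,0],[0,0,0]], yaw=[0,0,0,0,0], gripper=[0,0,0,0,0])

```text
clock: 21.15
ee_pos: [0.4606, 0.2, 0.0106]
tcp_rot: [0.256, 3.131, 0.0]
wrist_force: [-0.0, 0.3, 0.4]
opening: 0.34
finger_force: 15.0
```

```bash
python3 -c "
from h import *
o=np.array([.5269,-.1680]);t=o+bR(-5.2)@[0,.059];print(t)
go(t[0],t[1],.12,84.8);print(get_obs()['finger_force'])"
```

```text
[ 0.53224732 -0.10924282]
at [0.4606 0.2    0.0106] ang 80.66 tilt [ 1.e-04  0.e+00 -1.e+00] | slide after yaw [-0.1988 -0.603  -0.2189] yaw units -0.023 clk 21.15 op 32.3 q6 -1.13
15.00008124858141
```

drive_tool(slide=[[0,0,-0.03],[0,0,-0.08],[0,0,-0.08],[0,0,-0.03],[0,0,0]], yaw=[0,0,-0.012,-0.011,0], gripper=[0,0,0,0,0])

```text
clock: 21.65
ee_pos: [0.4613, 0.2002, 0.1225]
tcp_rot: [0.141, 3.135, 0.002]
wrist_force: [0.1, 0.2, -3.0]
opening: 0.334
finger_force: 15.0
```

drive_tool(slide=[[-0.0284,-0.0861,0],[-0.0284,-0.0861,0],[-0.0284,-0.0861,0],[-0.0284,-0.0861,0],[-0.0284,-0.0861,0]], yaw=[0,0,0,0,0], gripper=[0,0,0,0,0])

```text
clock: 22.15
ee_pos: [0.5113, -0.0226, 0.1191]
tcp_rot: [-0.144, -3.136, -0.0]
wrist_force: [0.1, 0.1, -1.3]
opening: 0.332
finger_force: 15.0
```

drive_tool(slide=[[-0.0284,-0.0861,0],[-0.0284,-0.0861,0],[0,0,0.03],[0,0,0],[0,0,0]], yaw=[0,0,0,0,0], gripper=[0,0,0,0,0])

```text
clock: 22.65
ee_pos: [0.5315, -0.1086, 0.1045]
tcp_rot: [-0.143, -3.136, -0.001]
wrist_force: [-0.9, 0.5, -0.7]
opening: 0.337
finger_force: 15.0
```

```bash
python3 -c "
from h import *
go(.5322,-.1092,.075,84.8);print(get_obs()['finger_force'])"
```

```text
at [ 0.5315 -0.1086  0.1045] ang 84.77 tilt [-2.5e-03  9.0e-04 -1.0e+00] | slide after yaw [-0.0015 -0.0011  0.059 ] yaw units -0.0002 clk 22.65 op 32.0 q6 -1.8
15.00009834766388
```

drive_tool(slide=[[-0.001,-0.001,0.03],[0,0,0.04],[0,0,0],[0,0,0]], yaw=[0,0,0,0], gripper=[0,0,0,0])

```text
clock: 23.05
ee_pos: [0.5327, -0.1089, 0.071]
tcp_rot: [-0.141, -3.138, -0.0]
wrist_force: [0.4, -0.1, -0.1]
opening: 0.335
finger_force: 15.0
```

```bash
python3 -c "
from h import *
go(.5322,-.1092,.075,84.8)
duo('8',(40,230,80,440,2),(180,280,200,340,2))"
```

```text
at [ 0.5327 -0.1089  0.071 ] ang 84.86 tilt [-4.e-04  2.e-04 -1.e+00] | slide after yaw [ 0.0009 -0.0007 -0.0081] yaw units 0.0003 clk 23.05 op 31.8 q6 -1.8
(580, 720, 3) split row 380
```

View pics/d8.png

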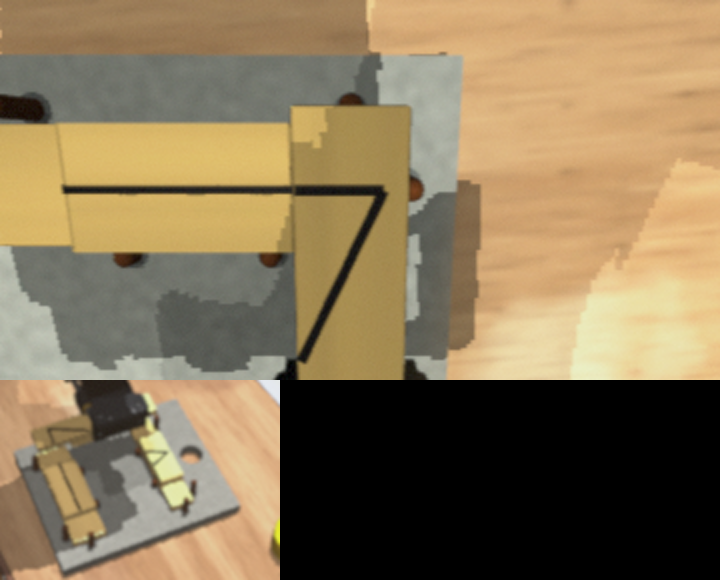

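Wrist half (up = board −x, right = +y): the stile end edge is at row 106, cols 291..410. The bottom rail's outer edge is at row 123 and its inner edge at row 252. Pin (-90,59) is at (351,101) and pin (-63,80) at (416,189).

```bash
python3 - <<'E'
from h import *
f='w8';off=(40,80);tcp=np.array([.5327,-.1089]);R=bR(-5.2);L=lambda p:((p[:,:2]-tcp)@R*1000).round(1)
z=.071-.0106+.024
e=W(f,[(291,106),(410,106)],z,off,2);print('stile end',L(e))
print('stile sides',L(W(f,[(298,370),(405,370)],z,off,2)))
c=W(f,[(462,56),(380,56),(10,56)],.018,off,2);v=c[0]-c[2];print('edge ang',np.degrees(np.arctan2(v[1],v[0]))-90,L(c))
print('rail outer/inner',L(W(f,[(100,123),(280,123),(100,252),(280,253)],.042,off,2)))
print('pins',L(W(f,[(351,102),(415,189)],.046,off,2)),L(W(f,[(38,107)],.020,off,2)))
print('pin predicted px', proj(f,[[*(tcp+R@[-.090,0]),.046],[*(tcp+R@[-.063,.021]),.046]],2)-[160,80])
E
```

```text
stile end [[-87.9 -16.2]
 [-87.9  15.2]]
stile sides [[-12.7 -16.3]
 [-12.7  16. ]]
edge ang -5.176279312968148 [[-108.8   40.3]
 [-108.8   10.2]
 [-108.7 -125.4]]
rail outer/inner [[-84.7 -85.2]
 [-84.8 -24.4]
 [-40.5 -90.6]
 [-40.2 -25.9]]
pins [[-91.2  -0.4]
 [-63.2  21.5]] [[ -91.  -116.8]]
pin predicted px [[352.18381309 105.90500678]
 [413.54490926 189.63332696]]
```

drive_tool(slide=[[-0.0054,0.0003,0],[0,0,0.02],[0,0,0.02],[0,0,0.01],[0,0,0]], yaw=[0,0,0,0,0], gripper=[0,0,0,0,0])

```text
clock: 23.65
ee_pos: [0.5348, -0.1097, 0.0445]
tcp_rot: [-0.143, -3.137, -0.001]
wrist_force: [0.3, -0.5, -1.3]
opening: 0.337
finger_force: 15.0
```

drive_tool(slide=[[0,0,0.01],[0,0,0.01],[0,0,0.01],[0,0,0.005],[0,0,0]], yaw=[0,0,0,0,0], gripper=[0,0,0,0,0])

```text
clock: 24.15
ee_pos: [0.5355, -0.1098, 0.0281]
tcp_rot: [0.143, 3.138, -0.0]
wrist_force: [1.1, -0.6, -0.1]
opening: 0.334
finger_force: 15.0
```

drive_tool(slide=[[0,0,0],[0,0,0],[0,0,0],[0,0,0],[0,0,-0.04]], yaw=[0,0,0,0,0], gripper=[65,65,65,65,65])

```text
clock: 24.65
ee_pos: [0.5344, -0.1095, 0.0466]
tcp_rot: [-0.143, -3.135, -0.002]
wrist_force: [0.9, 0.3, 0.1]
opening: 0.64
finger_force: 0.0
```

drive_tool(slide=[[0,0,-0.09],[0,0,-0.09],[0,-0.05,-0.05],[0,-0.093,0],[0,-0.093,0]], yaw=[0,0,0,0,0], gripper=[65,65,100,100,100])

```text
clock: 25.15
ee_pos: [0.5249, -0.2283, 0.1644]
tcp_rot: [0.14, 3.136, -0.002]
wrist_force: [0.6, 1.5, 0.7]
opening: 0.845
finger_force: 0.0
```

drive_tool(slide=[[0,-0.093,0],[0,-0.093,0],[0,-0.093,0],[0,-0.093,0],[0,0,0]], yaw=[0,0,0,0,0], gripper=[100,100,100,100,100])

```text
clock: 25.65
ee_pos: [0.5066, -0.4175, 0.1626]
tcp_rot: [0.149, 3.138, -0.002]
wrist_force: [-0.2, 1.0, 0.8]
opening: 0.998
finger_force: 0.0
```

```bash
python3 -c "
from h import *
go(.502,-.434,.008,84.8);duo('9',(0,250,30,490,1.5),(160,384,190,512,1.0))"
```

```text
at [ 0.5066 -0.4175  0.1626] ang 84.56 tilt [ 5.0e-04 -1.3e-03 -1.0e+00] | slide after yaw [ 0.0063 -0.0337  0.3091] yaw units -0.0013 clk 25.65 op 94.8 q6 -2.27
(599, 690, 3) split row 375
```

View pics/d9.png

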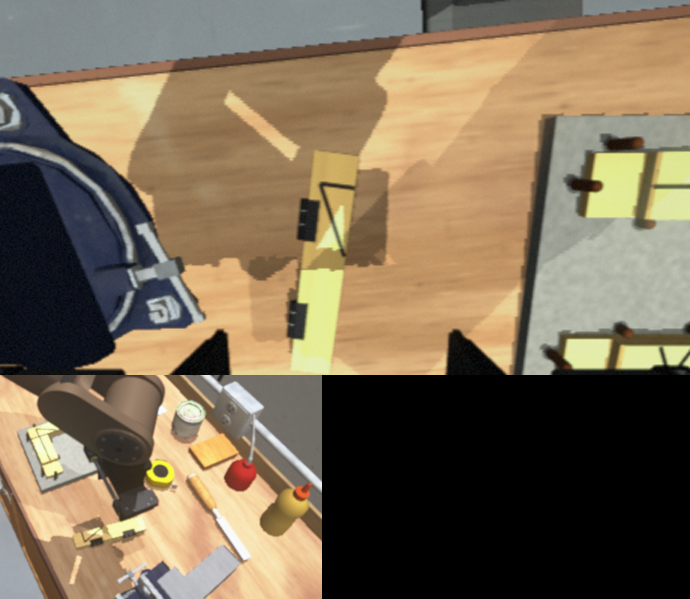

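The hinge stile's bottom end is at (314,152)–(358,156), with sides running down to (292,370)/(333,372). The hinges at (308,220) and (297,320) face left, which is −y. The blue-black vice is to the left, out to (203,318).

```bash
python3 - <<'E'
from h import *
off=(0,30);f='w9'
w=lambda l,z:W(f,l,z,off,1.5)
e=w([(314,152),(358,156)],.024);s=w([(292,370),(333,372)],.024);c=e.mean(0)
v=s.mean(0)-c;a=np.degrees(np.arctan2(v[1],v[0]));u=v/np.linalg.norm(v)
print('end',e.round(4),'W',np.linalg.norm(e[0]-e[1]),'ang',a,'centre',c+u*.085)
h=w([(308,220),(297,320)],.02);print('hinges along',(h-c)@u)
for z in(0,.05,.1): print(z,w([(203,318),(185,262),(150,225),(130,318)],z)[:,:2].round(3).tolist())
print(get_obs()['q'])
sc=px('scene0',[(395,482),(400,500),(504,462),(500,456)],.024).round(3);print(sc)
E
```

```text
end [[ 0.4175 -0.4232  0.024 ]
 [ 0.423  -0.393   0.024 ]] W 0.03072748889328689 ang -11.95257519183946 centre [ 0.50338033 -0.42573349  0.024     ]
hinges along [0.04822116 0.12716049]
0 [[0.539, -0.531], [0.491, -0.537], [0.459, -0.559], [0.534, -0.592]]
0.05 [[0.523, -0.513], [0.481, -0.518], [0.454, -0.536], [0.518, -0.565]]
0.1 [[0.506, -0.494], [0.472, -0.498], [0.449, -0.513], [0.502, -0.537]]
[-7.84445323e-01  5.83818812e-01  1.53813116e+00  2.57081890e-04
  1.02059533e+00 -2.26276983e+00]
[[ 0.423 -0.403  0.024]
 [ 0.416 -0.43   0.024]
 [ 0.588 -0.454  0.024]
 [ 0.589 -0.443  0.024]]
```

```bash
python3 - <<'E'
from h import *
off=(0,30)
for p in [(203,318),(183,266),(150,225)]:
    for z in(.0,.03,.06,.09,.12): 
        q=W('w9',[p],z,off,1.5); print(p,z,q[0,:2].round(3),proj('scene0',q).round(0),end=' ')
    print()
# colour mask of vice blue in scene0
im=cv2.imread('pics/raw_scene0.png');hsv=cv2.cvtColor(im,cv2.COLOR_BGR2HSV)
m=cv2.inRange(hsv,(100,60,20),(130,255,140));ys,xs=np.where(m[330:,290:]>0)
for r in range(330,384,6):
    c=np.where(m[r,290:])[0]+290; print(r*1.5,(c.min()*1.5,c.max()*1.5,len(c)) if len(c) else None)
E
```

```text
(203, 318) 0.0 [ 0.539 -0.531] [[504. 527.]] (203, 318) 0.03 [ 0.529 -0.52 ] [[497. 517.]] (203, 318) 0.06 [ 0.519 -0.509] [[490. 506.]] (203, 318) 0.09 [ 0.509 -0.498] [[482. 494.]] (203, 318) 0.12 [ 0.499 -0.487] [[474. 482.]] 
(183, 266) 0.0 [ 0.494 -0.539] [[482. 547.]] (183, 266) 0.03 [ 0.488 -0.527] [[476. 535.]] (183, 266) 0.06 [ 0.482 -0.516] [[470. 522.]] (183, 266) 0.09 [ 0.476 -0.504] [[464. 509.]] (183, 266) 0.12 [ 0.47  -0.492] [[458. 495.]] 
(150, 225) 0.0 [ 0.459 -0.559] [[469. 571.]] (150, 225) 0.03 [ 0.456 -0.545] [[464. 557.]] (150, 225) 0.06 [ 0.453 -0.531] [[459. 543.]] (150, 225) 0.09 [ 0.45  -0.518] [[454. 527.]] (150, 225) 0.12 [ 0.448 -0.504] [[449. 511.]] 
495.0 None
504.0 None
513.0 None
522.0 None
531.0 None
540.0 None
549.0 (np.float64(513.0), np.float64(513.0), 1)
558.0 (np.float64(520.5), np.float64(520.5), 1)
567.0 (np.float64(528.0), np.float64(528.0), 1)
```

The vice parts nearest the grasp are low (under 50 mm), so the gripper body clears them.

drive_tool(slide=[[0,0,0],[0,0,0]], yaw=[0.0365,0], gripper=[100,100])

```text
clock: 25.95
ee_pos: [0.5081, -0.4111, 0.1632]
tcp_rot: [-0.323, -3.125, -0.001]
wrist_force: [-0.0, -0.4, -0.5]
opening: 0.999
finger_force: 0.0
```

```bash
python3 -c "
from h import *
go(.5034,-.422,.0095,78)"
```

```text
at [ 0.5081 -0.4111  0.1632] ang 78.19 tilt [-1.e-04  4.e-04 -1.e+00] | slide after yaw [ 0.0046 -0.0232  0.3073] yaw units 0.0011 clk 25.95 op 94.9 q6 -2.15
```

drive_tool(slide=[[0.0046,-0.0262,0.06],[0,0,0.08],[0,0,0.06],[0,0,0.03],[0,0,0]], yaw=[0,0,0,0,0], gripper=[100,100,100,100,100])

```text
clock: 26.45
ee_pos: [0.5027, -0.4236, 0.0466]
tcp_rot: [-0.318, -3.123, -0.003]
wrist_force: [0.7, 0.5, 0.7]
opening: 0.998
finger_force: 0.0
```

drive_tool(slide=[[0,0,0.02],[0,0,0.02],[0,0,0.02],[0,0,0.018],[0,0,0]], yaw=[0,0,0,0,0], gripper=[100,100,100,100,50])

```text
clock: 26.95
ee_pos: [0.5025, -0.4245, 0.0078]
tcp_rot: [-0.322, -3.124, -0.002]
wrist_force: [0.2, -0.3, 0.3]
opening: 0.958
finger_force: 0.0
```

drive_tool(slide=[[0,0,0],[0,0,0],[0,0,0],[0,0,0],[0,0,0]], yaw=[0,0,0,0,0], gripper=[0,0,0,0,0])

```text
clock: 27.45
ee_pos: [0.503, -0.4249, 0.0093]
tcp_rot: [0.322, 3.125, -0.0]
wrist_force: [0.5, 0.2, 0.1]
opening: 0.553
finger_force: 0.0
```

drive_tool(slide=[[0,0,0],[0,0,0],[0,0,0],[0,0,0],[0,0,0]], yaw=[0,0,0,0,0], gripper=[0,0,0,0,0])

```text
clock: 27.95
ee_pos: [0.503, -0.425, 0.0092]
tcp_rot: [0.322, 3.125, -0.0]
wrist_force: [-0.5, -1.5, 1.0]
opening: 0.334
finger_force: 15.0
```

```bash
python3 -c "
from h import *
o=np.array([.5270,-.1679]);t=o+bR(-5.2)@[0.001,-.059];print(t)
go(t[0],t[1],.12,84.8);print(get_obs()['finger_force'],get_obs()['wrist_force'])"
```

```text
[ 0.52264856 -0.22674781]
at [ 0.503  -0.425   0.0092] ang 78.23 tilt [ 3.e-04 -3.e-04 -1.e+00] | slide after yaw [-0.0033  0.3984 -0.2216] yaw units -0.0365 clk 27.95 op 31.8 q6 -2.17
14.987700395286083 [-0.53978764 -1.4590003   0.97027152]
```

drive_tool(slide=[[0,0,-0.03],[0,0,-0.08],[0,0,-0.08],[0,0,-0.03],[0,0,0]], yaw=[0,0,-0.018,-0.0185,0], gripper=[0,0,0,0,0])

```text
clock: 28.45
ee_pos: [0.5037, -0.4255, 0.1227]
tcp_rot: [0.141, 3.135, -0.005]
wrist_force: [0.4, -0.1, -1.2]
opening: 0.334
finger_force: 15.0
```

drive_tool(slide=[[0,0.08,0],[0,0.08,0],[0,0.08,0],[0,0.08,0],[-0.0033,0.0784,0]], yaw=[0,0,0,0,0], gripper=[0,0,0,0,0])

```text
clock: 28.95
ee_pos: [0.5218, -0.2247, 0.1182]
tcp_rot: [-0.146, -3.137, -0.002]
wrist_force: [0.2, 0.7, -1.4]
opening: 0.335
finger_force: 15.0
```

drive_tool(slide=[[0,0,0.05],[0,0,0.05],[0,0,0],[0,0,0]], yaw=[0,0,0,0], gripper=[0,0,0,0])

```text
clock: 29.35
ee_pos: [0.5223, -0.2266, 0.0688]
tcp_rot: [-0.144, -3.137, -0.001]
wrist_force: [0.1, -0.3, 0.4]
opening: 0.337
finger_force: 15.0
```

```bash
python3 -c "
from h import *
go(.52265,-.22675,.07,84.8);print(get_obs()['finger_force'])"
```

```text
at [ 0.5223 -0.2266  0.0688] ang 84.73 tilt [-1.4e-03  9.0e-04 -1.0e+00] | slide after yaw [-0.0007 -0.0003 -0.0024] yaw units -0.0004 clk 29.35 op 32.0 q6 -2.0
14.9879764392972
```

```bash
python3 -c "
from h import *
go(.52265,-.22675,.07,84.8)
duo('10',(40,230,80,440,2),(180,280,200,340,2))
go(.52265,-.22675,.07,84.8)"
```

```text
at [ 0.5223 -0.2266  0.0688] ang 84.73 tilt [-1.4e-03  9.0e-04 -1.0e+00] | slide after yaw [-0.0007 -0.0003 -0.0024] yaw units -0.0004 clk 29.35 op 32.0 q6 -2.0
(580, 720, 3) split row 380
at [ 0.5228 -0.227   0.0698] ang 84.74 tilt [ 8.e-04 -4.e-04 -1.e+00] | slide after yaw [ 0.0004  0.0005 -0.0003] yaw units -0.0003 clk 29.45 op 32.0 q6 -2.0
```

View pics/d10.png

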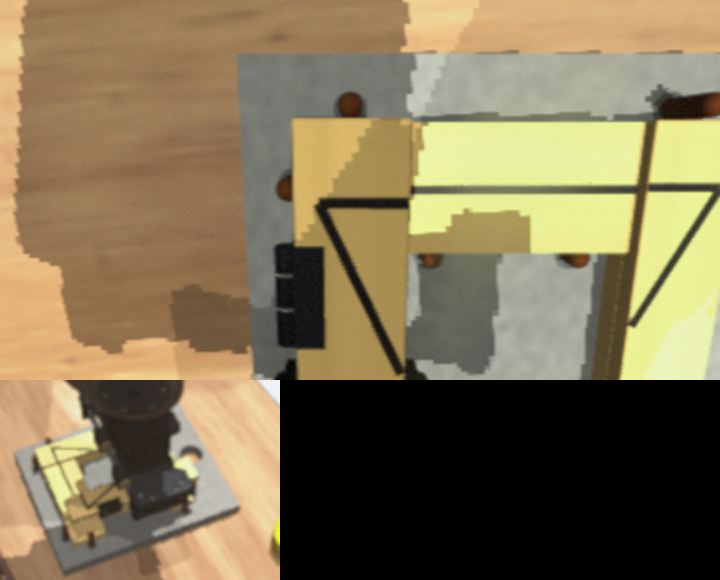

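The pull stile looks home, with its line and end edge continuous with the rail at row 121. The hinge stile end is at row 118, cols 293..411, pin (-90,-59) is at (349,104), and pin (-63,-80) is at about (286,188). The rail's outer and inner edges are at rows 121 and 253.

```bash
python3 - <<'E'
from h import *
f='w10';off=(40,80);tcp=np.array([.5228,-.2270]);R=bR(-5.2);L=lambda p:((p[:,:2]-tcp)@R*1000).round(1)
z=.0698-.0092+.024
print('stile end',L(W(f,[(293,118),(411,118)],z,off,2)),'sides',L(W(f,[(301,370),(405,370)],z,off,2)))
print('rail outer/inner',L(W(f,[(430,121),(640,121),(430,253),(620,253)],.042,off,2)))
print('pull stile end',L(W(f,[(655,121),(715,121)],.042,off,2)))
print('pins',L(W(f,[(349,104),(287,188)],.046,off,2)))
c=W(f,[(238,55),(700,54)],.018,off,2);v=c[1]-c[0];print('edge ang',np.degrees(np.arctan2(v[1],v[0]))-90,L(c))
E
```

```text
stile end [[-85.3 -15.1]
 [-85.2  15.8]] sides [[-14.  -14.9]
 [-14.   16.1]]
rail outer/inner [[-85.8  26.5]
 [-85.7  96.7]
 [-41.   28.2]
 [-41.   95.9]]
pull stile end [[-85.7 101.7]
 [-85.7 121.7]]
pins [[-90.9  -0.5]
 [-64.2 -21.6]]
edge ang -5.168412233600918 [[-109.4  -40.9]
 [-109.5  126.8]]
```

drive_tool(slide=[[0.0008,-0.0003,0],[0,0,0.02],[0,0,0.02],[0,0,0.01],[0,0,0]], yaw=[0,0,0,0,0], gripper=[0,0,0,0,0])

```text
clock: 29.95
ee_pos: [0.5217, -0.2265, 0.043]
tcp_rot: [-0.143, -3.137, -0.001]
wrist_force: [0.3, -0.7, -0.2]
opening: 0.335
finger_force: 15.0
```

drive_tool(slide=[[0,0,0.01],[0,0,0.01],[0,0,0.01],[0,0,0.005],[0,0,0]], yaw=[0,0,0,0,0], gripper=[0,0,0,0,0])

```text
clock: 30.45
ee_pos: [0.5223, -0.2268, 0.0266]
tcp_rot: [0.143, 3.138, -0.0]
wrist_force: [-0.0, 1.1, -0.5]
opening: 0.331
finger_force: 15.0
```

drive_tool(slide=[[0,0,0],[0,0,0],[0,0,0],[0,0,0],[0,0,-0.04]], yaw=[0,0,0,0,0], gripper=[65,65,65,65,65])

```text
clock: 30.95
ee_pos: [0.5212, -0.2262, 0.045]
tcp_rot: [-0.143, -3.135, -0.003]
wrist_force: [0.0, -0.1, -0.3]
opening: 0.639
finger_force: 0.0
```

drive_tool(slide=[[0,0,-0.09],[0,0,-0.09],[-0.05,0.03,-0.07],[-0.08,0.04,-0.03],[-0.08,0.04,0]], yaw=[0,0,0,0,0], gripper=[65,65,65,65,65])

```text
clock: 31.45
ee_pos: [0.6337, -0.1815, 0.1903]
tcp_rot: [0.144, 3.133, -0.003]
wrist_force: [-0.3, 0.2, -1.1]
opening: 0.647
finger_force: 0.0
```

drive_tool(slide=[[-0.06,0,0],[0,0,0],[0,0,0]], yaw=[0,0,0], gripper=[65,65,65])

```text
clock: 31.75
ee_pos: [0.6613, -0.1839, 0.1858]
tcp_rot: [-0.142, -3.137, -0.001]
wrist_force: [-0.7, 0.2, 0.4]
opening: 0.648
finger_force: 0.0
```

```bash
python3 -c "
from h import *
go(.52265,-.22675,.07,84.8)
duo('11',(0,250,60,460,1.45),(170,285,195,345,2))
snap('side','side11')"
```

```text
at [ 0.6613 -0.1839  0.1858] ang 84.83 tilt [-1.2e-03  4.0e-04 -1.0e+00] | slide after yaw [ 0.2685 -0.1104  0.2317] yaw units 0.0001 clk 31.75 op 61.5 q6 -1.85
(592, 580, 3) split row 362
```

View pics/d11.png

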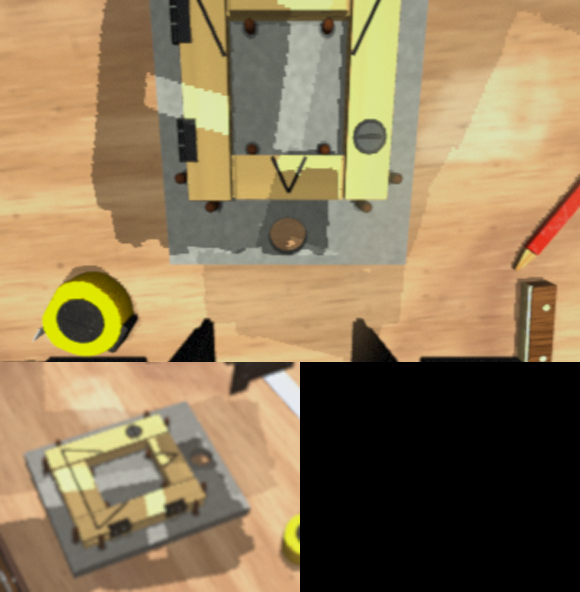

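The last look shows the frame closed. The ends align at row 199, the V points to the hole, the hinges face outward, the pull is on the left, and the bystanders look untouched. Handing in.

```bash
python3 -c "
from bench import *
print(finish_job())"
```

```text
the job is handed in; nothing more can be done
None
```

The door frame is dry-fitted on the board in the order asked and handed in at about 32 s. The last picture and the release heights show all four pieces home and flush, but I did not press or gauge the joints; the tape measure, try square and pencil were not touched.

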